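# Re-pin the sliding vial carriage

### The job

The vial carriage on the low rail is locked in its home position by the red-knobbed quick-release pin. Pull the pin up out of the home hole, slide the carriage along to its next locking position, which is hidden under the carriage and has to be felt for, and push the pin gently but fully home there, past its detent, then let go. Keep both vials standing in their wells, never force the pin against the rail, and leave the things round about where they are.

Things in the scene. Friction and masses are not known exactly. Their poses are not given: they have to be found in the camera images.
- base: low fixed aluminium rail with grey side cheeks and black end blocks, 105 wide (its x) x 250 long (its y) x 44 mm high. Origin at the centre of its underside; z up; the carriage slides along its y. Inside, covered by the carriage, runs a flat steel strip, its top 30 mm above the origin, with two vertical locking holes, 12 mm wide and deep enough for the whole pin
- home_hole (a point): centre of the mouth of the home hole, in the strip's top, at x = 0, y = -38 mm of the base. The other locking hole lies 40 to 66 mm from it, straight along the base's +y; exactly where differs every time and cannot be seen or read: feel for it with the pin's tip. Between the holes the strip is flat and solid
- carriage (a joint): travel of the white carriage along the base's +y, m: 0 with its bore over the home hole (the start); stops at -0.002 and 0.074. About 2 N of friction; stays where it is left. Carriage 90 x 150 x 24 mm, underside 32 mm and top 56 mm above the underside of the base; two 16 mm deep wells, 28 mm wide, 52 mm to either side (along y) of its bore, hold a vial each
- carriage_hole (a point): mouth of the carriage's vertical bore, at the middle of its top face, 56 mm above the underside of the base. The bore goes right through: its upper 16 mm is 17 mm wide, its lower 8 mm 12 mm wide. Four spring balls in the upper part hold the pin. The pin can pull the carriage along
- pin_knob (a point): centre of the red ribbed knob of the loose upright quick-release pin (70 g); z up along the pin. Knob 22 mm across, 36 high (18 above and below the point). Under it a 4 mm thick steel flange, 28 across; its underside, 22 mm below the point, rests on the carriage top when the pin is fully home; the point is then 78 mm above the underside of the base
- pin_tip (a point): lower end of the pin's shank, 66 mm below the knob's centre. Shank 10 mm thick, tip tapered over 2.5 mm to 8 mm. Fully home it is 18 mm deep in the locking hole; lifted 18 to 28 mm it is clear of the strip, still in the bore. A bead round the shank (15 mm wide, 11 mm under the flange) snaps past the balls in the first 9 mm of lift and in the last 9 mm of pushing in (12 to 18 N each way); else it moves freely
- vial_left_mid (a point): centre (half-way up) of the clear vial with a green cap, 25 across x 56 mm high, standing in the carriage's +y well; z is its axis
- vial_right_mid (a point): centre (half-way up) of the clear vial with a grey cap, 25 across x 56 mm high, standing in the carriage's -y well; z is its axis
- spray: white spray bottle standing beside the rail, 45 across x 206 mm high, origin at the centre of its underside; a bystander
- brown_vial: brown vial with a red cap, 21 across x 48 mm high, origin at the centre of its underside; a bystander
- blue_thermometer: blue pen-shaped thermometer lying on the worktop, 12 across x 110 mm long, its z along its length, origin at the middle of one end; a bystander

How it is judged (in metres and radians):
On the way, in this order (a step that is already met when the one before it is completed fails the run):
1. the pin is pulled up until its tip is clear of the home hole (z of pin_knob in the frame of base above 0.0965 m and value of joint carriage below 0.02 m), for 0.1 s.
2. the carriage is slid well away from the home position, towards the next one (value of joint carriage above 0.03 m), for 0.1 s.
At the end, for the whole second after the job is handed in: The carriage stands more than 36 mm from home, locked at its next position: the pin is upright (within 0.08 rad) in the carriage's bore (within 4 mm) and home to within 2 mm of its flange touching the carriage; both vials stand in their wells (tilt under 0.2 rad, height within 5 mm) (value of joint carriage above 0.036 m and z of pin_knob in the frame of base between 0.074 and 0.08 m and horizontal distance between pin_knob and carriage_hole below 0.004 m and angle between pin_knob's own z axis and vertical below 0.08 rad and angle between each of vial_left_mid, vial_right_mid's own z axis and vertical below 0.2 rad and z of vial_left_mid in the frame of base between 0.063 and 0.073 m and z of vial_right_mid in the frame of base between 0.063 and 0.073 m and horizontal distance between each of vial_left_mid, vial_right_mid and carriage_hole below 0.058 m).
It fails at once if the pin is forced: more than 60 N between the pin and the rail with its carriage (contact force between pin and base above 60 N).
It fails at once if a vial is tipped or thrown out of its well (angle between any of vial_left_mid, vial_right_mid's own z axis and vertical above 0.5 rad).
It fails at once if a bystander is moved by more than 30 mm (distance of any of spray, brown_vial, blue_thermometer from where it was at the start of the episode above 0.03 m).
It also fails if it takes over 64 s, if anything falls off the work surface, if the arm or the gripper's body presses on something with over 40 N, if the wrist force passes 120 N, or if a joint passes its speed limit or range.

### The arm

A 6-joint arm with a two-finger parallel gripper is mounted at the origin on a cart in front of the work surface, level with it; the furniture and walls round the work are solid. World frame = base frame: x ahead of the robot, y to its left, z up, the work surface at z = 0. Lengths are in mm, angles in rad, forces in N, time in s.
With the tool pointing down it reaches from about 250 to 800 mm from the base axis. Payload 8.5 kg.
Tool frame: the origin (TCP) lies at the very end of the fingers, on their centre line; the grasp point (between the pads) lies 19 mm behind it; x points along the fingers, y is the direction in which the jaws open and shut, and the axes are right-handed (so a half turn about x gives the same grasp; the last joint's range is limited). The gripper opens to 85 mm and grips with 20 to 120 N. Pads are 22 mm wide; open, the fingers measure 114 mm over their backs; the gripper's body (76 mm by 85 mm) begins 54 mm behind the grasp point. The pads swing forward as they close: fully open they stand 13 mm farther back than shut.
Start: joints at [1.266, 0.238, -0.013, 1.319, 0, 1.571], TCP at [157.539, 500.76, 231.276] pointing down, gripper open.
Joint ranges: [-2.66, 2.66], [-1.03, 1.9], [-1.14, 1.46], [-1.82, 2.27], [-1.45, 1.34], [-3.14, 3.14]. Speed limits (rad/s): [2.22, 2.22, 2.79, 3.14, 3.14, 3.14].

### API

Orientations are given as a unit quaternion [x, y, z, w].
In Python, from cell import robot gives the robot as it stands.
- The arm moves only by the tool servo_tool, never from a script. Its argument "series" is one flat list of numbers, 5 for each row, row after row: the shift along the tool's x, y, z in units of 100 mm (1.0 is 100 mm), then the turn about the tool's x in units of 180 degrees (1.0 is 180 degrees), then the closure, from 0 (fully open) to 1 (shut). A call has 1 to 20 rows; each row is the pose to reach, as a shift and turn from the pose commanded when the call began, along the tool's axes at that moment, turning the shorter way round; what a row does not reach only later rows make up. A row lasts 1/12 s, in which the tool goes at most 41.7 mm and 7.16 degrees, less where a joint would pass 70% of its speed; a pose out of reach is approached as far as the arm can. A call with a number of a shift or a turn outside -1 to 1 is refused whole. A call with a gripper value outside its range is refused whole. The fingers move at their own pace and stop on an object; the grip force is fixed at half the most. Time passes only in rows, so rows that repeat a pose let the fingers close. It gives the time, the measured TCP pose, the force and the opening at its end, in the units of the state.
- robot.get_obs(): the state, without advancing time (a new reading comes with each control period).
- robot.snapshot(name): name is "side" or "top"; returns (picture, depth): 384x512x3 uint8, blue, green, red; 384x512 float32, mm along the optical axis (not along the pixel's ray), 0 where there is no reading.
- robot.camera_info(name): a dict with "fx", "fy", "cx", "cy" (pixels), "origin" and "attitude" of the camera in the world. Camera axes: x right, y up, looking along -z (the intrinsics and any distortion apply to the point x, -y, -z); pixel columns grow to the right and rows downward; lengths in mm; the calibration is good to about 2 mm. A picture is of the moment at which its call begins. camera_info takes no time and is no camera call.
- robot.job_done(): hands the job in, once; it reports no verdict.
The state is a dict: "time": time; "qpos": joint angles; "qvel": joint speeds; "tau": joint torques, N m; "ee_pos": TCP position; "tcp_rot": TCP orientation; "contact_force": force on the tool from outside, world axes, zero at the start; "ft_torque": the same for the moment, N m; "opening": finger opening in mm.
Only numpy, scipy, OpenCV 4.12 (cv2) and the standard library are available. Lean on these libraries where they do the work, as an engineer would, in place of code of your own. Each camera call takes 0.05 s, during which the arm holds its last target. There are 200 camera calls.

## Working session

There is one attempt and no reset: what is moved stays moved. The work goes in short steps, Python scripts to look and compute and a tool call to move; the robot and the scene stay as the last step left them, time stands still between calls to the robot, and variables do not carry over. Pictures are saved under pics/ and viewed, on a budget of 10 in all, crops included, one or two more only if the job needs it, and the job is handed in when it is done.

Besides the shell and the picture viewer there is one more tool, called as name(argument=value, ...), one argument or row to a line, values as JSON. servo_tool: Moves the arm, as the interface text tells. Shifts and turns lie within -1 to 1; 1 stands for 100 mm of shift or 180 degrees of turn. Its arguments: {"type":"object","properties":{"series":{"type":"array","items":{"type":"number"}}},"required":["series"]}

```bash
mkdir -p pics
cat > h.py <<'E'
import numpy as np,cv2
from scipy.spatial.transform import Rotation as R
from cell import robot
def snap(n,f):
    im,d=robot.snapshot(n); cv2.imwrite(f'pics/{f}.png',im); np.save(f'pics/{f}.npy',d); return im,d
def rot(ci):
    a=np.array(ci['attitude']); return R.from_quat(a).as_matrix() if a.size==4 else a.reshape(3,3)
def pt(n,d,u,v,z=None):
    ci=robot.camera_info(n); r=np.array([(u-ci['cx'])/ci['fx'],-(v-ci['cy'])/ci['fy'],-1])
    o=np.array(ci['origin']); w=rot(ci)@r
    s=(z-o[2])/w[2] if z is not None else d[int(v),int(u)]
    return o+s*w
E
python3 - <<'E'
from h import *
a,_=snap('top','t1');b,_=snap('side','s1')
print(robot.camera_info('top'),robot.camera_info('side'));print(robot.get_obs())
cv2.imwrite('pics/t1b.png',cv2.resize(a,(800,600)))
E
```

```text
{'fx': 468.9067357718881, 'fy': 468.9067357718881, 'cx': 255.03852219710836, 'cy': 201.31140495001773, 'origin': array([ 217.79960613,   35.04573756, 1297.80193146]), 'attitude': array([-0.06298118,  0.0762523 ,  0.70504914, -0.70222836])} {'fx': 351.58447445589115, 'fy': 351.58447445589115, 'cx': 256.5433858286546, 'cy': 190.5083049009877, 'origin': array([  71.47241621, -622.96956159,  643.74167416]), 'attitude': array([ 0.43499956, -0.11251256, -0.24961627,  0.85779253])}
{'time': 0.1, 'qpos': array([ 1.26599387e+00,  2.38729447e-01, -1.41991047e-02,  1.31920965e+00,
       -1.09753736e-06,  1.57081618e+00]), 'qvel': array([-0.00021779, -0.00168102,  0.0010533 ,  0.00012423,  0.00092664,
        0.00033528]), 'tau': array([ 1.66225745e-03, -5.39721823e+01,  3.47000885e+01,  1.34895992e-02,
        5.88664238e-05,  2.12964409e-06]), 'ee_pos': array([157.43726421, 500.42546441, 230.72602723]), 'tcp_rot': array([ 0.1068852 ,  0.6989814 , -0.10782317,  0.69883813]), 'contact_force': array([1.00936843, 0.54047517, 0.00138601]), 'ft_torque': array([ 0.01382629, -0.03586888,  0.01285816]), 'opening': 85.55521587608766}
```

View pics/t1.png

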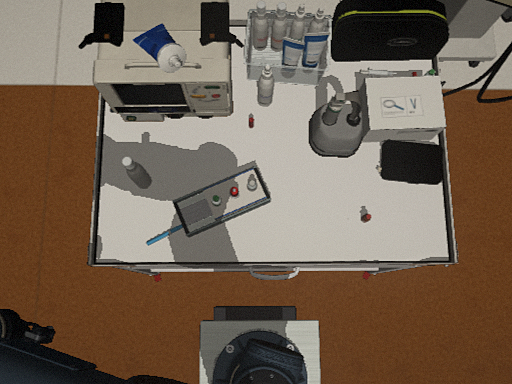

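View pics/s1.png

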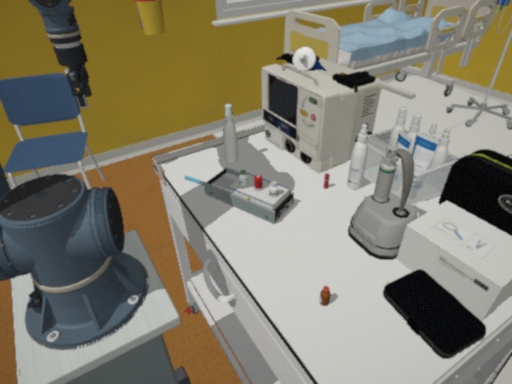

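The top view shows the rail from (178,222) to (267,180), the knob at (234,191), the green cap at (216,200), the grey cap at (252,183) and the blue thermometer near the left end. I'll enlarge that area.

Run:
```python
from h import *
a=cv2.imread('pics/t1.png');d=np.load('pics/t1.npy')
cv2.imwrite('pics/t1c.png',cv2.resize(a[150:250,140:280],(784,560),interpolation=cv2.INTER_CUBIC))
hsv=cv2.cvtColor(a,cv2.COLOR_BGR2HSV).astype(int)
m=((hsv[...,0]<8)|(hsv[...,0]>172))&(hsv[...,1]>140)&(hsv[...,2]>60)
m[:150]=0;m[230:]=0;m[:,:190]=0;m[:,300:]=0
v,u=np.nonzero(m);print(len(u),u.mean(),v.mean(),u.min(),u.max(),v.min(),v.max())
print(pt('top',d,234,191),pt('top',d,u.mean(),v.mean(),92))
for p in [(200,212),(225,206),(216,200),(252,184),(150,230)]:print(p,pt('top',d,*p))
```

```text
37 233.8108108108108 190.59459459459458 230 237 187 194
[483.91360038  66.51016168 103.7422085 ] [487.62459323  67.32055874  92.        ]
(200, 212) [440.68749023 160.83994021  35.11414791]
(225, 206) [452.45306823  91.67518677  60.08308521]
(216, 200) [461.40941993 113.54252698  97.16835497]
(252, 184) [505.49910603  19.34553875  91.54571808]
(150, 230) [ 3.96523723e+02  3.02104437e+02 -2.24091604e-01]
```

View pics/t1c.png

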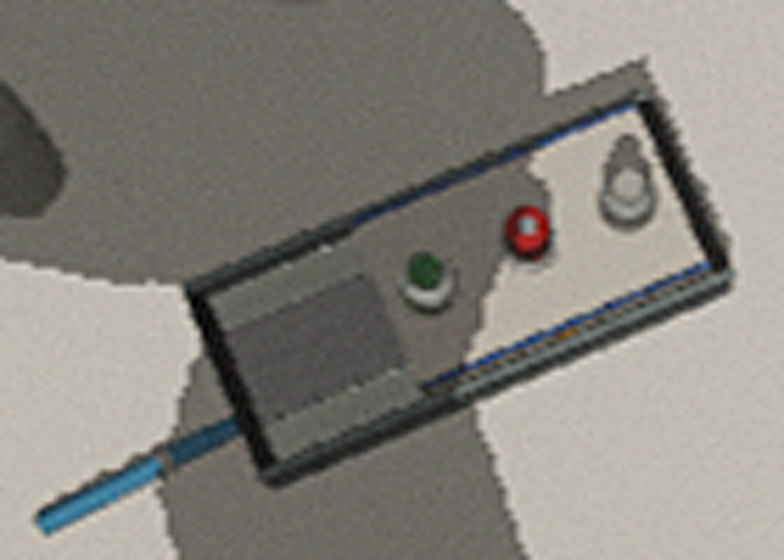

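Seen closer: the knob is at crop (527,228), the green cap at (425,270) and the grey cap at (628,185). The rail's free end points to the lower left, which is +y. The thermometer lies just beyond that end.

Run:
```python
from h import *
c=[pt('top',None,140+u/5.6,150+v/5.6,44) for u,v in [(195,292),(640,97),(722,268),(268,475)]]
for p in c:print(p.round(1))
cc=np.mean(c,0)[:2]
y=(c[0]-c[1]+c[3]-c[2])[:2];print('len',np.linalg.norm(y)/2,'dir',y/np.linalg.norm(y))
y/=np.linalg.norm(y);print('centre',cc,'knob pred',cc-38*y)
print('spray',pt('top',None,128,162,200), pt('top',np.load('pics/t1.npy'),128,162))
b=np.array([-.424,.906]);b=(b+y)/2;b/=np.linalg.norm(b);print('b',b)
o=robot.get_obs();M=R.from_quat(o['tcp_rot']).as_matrix();print(M.round(3))
for s in(1,-1):
  X=np.array([0,0,-1.]);Y=s*np.array([b[1],-b[0],0]);Z=np.cross(X,Y)
  T=np.c_[X,Y,Z];rv=(M.T@T);print(s,np.degrees(R.from_matrix(rv).as_rotvec()))
  for k in [(487.5,67.3,140)]:print('shift',(M.T@(np.array(k)-o['ee_pos'])).round(1))
```

```text
[466.5 228.7  44. ]
[564.2  12.2  44. ]
[477.9 -27.4  44. ]
[377.1 191.4  44. ]
len 239.20948599842174 dir [-0.41501459  0.90981476]
centre [471.41901737 101.23059553] knob pred [487.18957168  66.65763475]
spray [534.67842545 320.13247009 200.        ] [533.53167338 319.10077034 203.97283302]
b [-0.41944812  0.90777931]
[[-0.     0.3    0.954]
 [-0.001  0.954 -0.3  ]
 [-1.    -0.001  0.   ]]
1 [4.77352110e+01 3.20880361e-02 7.23575417e-02]
shift [  91.1 -314.   444.8]
-1 [-1.32264758e+02 -8.87086340e-02  3.93391730e-02]
shift [  91.1 -314.   444.8]
```

servo_tool(
  series=[0,-0.7,1,0,0,0,-0.7,1,0,0,0,-0.7,1,0,0],
)

```text
time: 0.35
ee_pos: [232.1, 402.6, 230.7]
tcp_rot: [0.106, 0.699, -0.107, 0.699]
contact_force: [0.6, -1.1, 0.5]
opening: 85.4
```

servo_tool(
  series=[0,-0.7,1,0,0,0,-0.7,1,0,0,0,-0.7,1,0,0],
)

```text
time: 0.6
ee_pos: [306.9, 305.2, 231.2]
tcp_rot: [0.107, 0.699, -0.107, 0.699]
contact_force: [-0.4, 0.4, 0.4]
opening: 85.2
```

servo_tool(
  series=[0,-0.7,1,0,0,0,-0.7,1,0,0,0,-0.7,1,0,0],
)

```text
time: 0.85
ee_pos: [381.4, 208.4, 231.3]
tcp_rot: [0.107, 0.699, -0.107, 0.699]
contact_force: [0.3, 0.7, 0.1]
opening: 85.8
```

servo_tool(
  series=[0,-0.7,1,0,0,0,-0.7,1,0,0,0,-0.7,1,0,0,0,-0.7,1,0,0],
)

```text
time: 1.18
ee_pos: [458.3, 108.9, 230.8]
tcp_rot: [0.109, 0.698, -0.11, 0.699]
contact_force: [-0.6, -0.9, -1.3]
opening: 86.0
```

servo_tool(
  series=[0.6,-0.34,0.448,0.265,0,0.6,-0.34,0.448,0.265,0,0.6,-0.34,0.448,0.265,0,0.6,-0.34,0.448,0.265,0,0.6,-0.34,0.448,0.265,0,0.6,-0.34,0.448,0.265,0,0.6,-0.34,0.448,0.265,0,0.6,-0.34,0.448,0.265,0,0.6,-0.34,0.448,0.265,0,0.6,-0.34,0.448,0.265,0],
)

```text
time: 2.02
ee_pos: [487.4, 67.9, 171.2]
tcp_rot: [0.38, 0.597, -0.38, 0.596]
contact_force: [-0.1, -0.1, 0.8]
opening: 85.3
```

Run:
```python
from h import *
a,d=snap('side','s2')
cv2.imwrite('pics/s2c.png',cv2.resize(a[100:230,180:320],(700,650))[:600])
M=R.from_quat(robot.get_obs()['tcp_rot']).as_matrix();print(M.round(3))
ci=robot.camera_info('side')
for k in [(487.5,67.3,96),(487.5,67.3,60)]:
  q=rot(ci).T@(np.array(k)-ci['origin']);print(ci['cx']-ci['fx']*q[0]/q[2],ci['cy']+ci['fy']*q[1]/q[2])
```

```text
[[-0.     0.906  0.422]
 [-0.     0.422 -0.906]
 [-1.    -0.     0.   ]]
257.88185883768324 175.73141593950206
258.16005874246366 186.2572411791108
```

View pics/s2c.png

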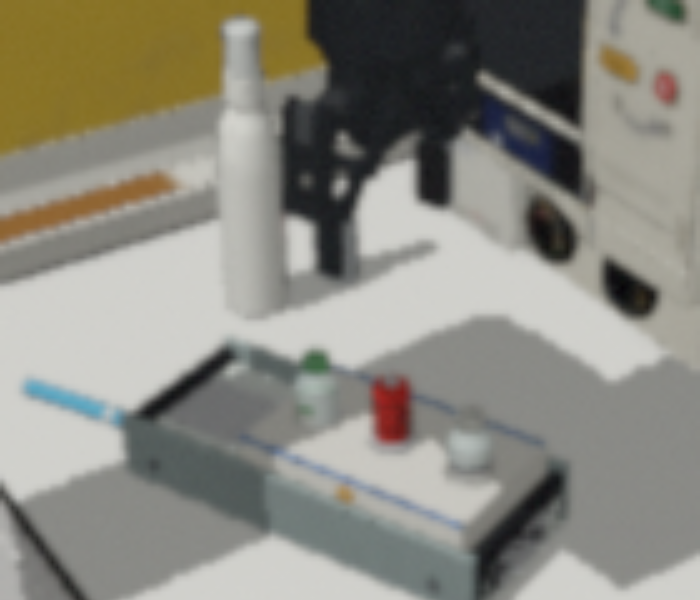

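The knob appears at crop (392,380–440), which agrees with the prediction (257.9,175.7). Both jaws are above it, clear of the vials. I'll descend now.

servo_tool(
  series=[0.3,0,0,0,0,0.6,0,0,0,0,0.8,0,0,0,0,0.92,0,0,0,0,1,0.0,0,0,0,1,0,0,0,0],
)

```text
time: 2.57
ee_pos: [486.7, 67.6, 69.9]
tcp_rot: [0.38, 0.597, -0.381, 0.595]
contact_force: [0.9, -0.4, 0.2]
opening: 85.0
```

servo_tool(
  series=[0.03,0,0,0,0.5,0.03,0,0,0,0.6,0.03,0,0,0,0.65,0.03,0,0,0,0.7,0.03,0,0,0,0.75,0.03,0,0,0,0.8,0.03,0,0,0,0.85,0.03,0,0,0,0.9,0.03,0,0,0,1,0.03,0,0,0,1,0.03,0,0,0,1,0.03,0,0,0,1],
)

```text
time: 3.57
ee_pos: [487.5, 67.6, 69.0]
tcp_rot: [0.381, 0.596, -0.381, 0.596]
contact_force: [-2.1, -1.6, 5.0]
opening: 20.3
```

servo_tool(
  series=[-0.04,0,0,0,1,-0.08,0,0,0,1,-0.12,0,0,0,1,-0.16,0,0,0,1,-0.2,0,0,0,1,-0.23,0,0,0,1,-0.23,0,0,0,1,-0.23,0,0,0,1],
)

```text
time: 4.23
ee_pos: [487.8, 67.8, 91.6]
tcp_rot: [0.381, 0.596, -0.381, 0.596]
contact_force: [-0.9, -0.2, -0.0]
opening: 20.2
```

Run:
```python
from h import *
a,d=snap('side','s3')
cv2.imwrite('pics/s3c.png',cv2.resize(a[100:230,180:320],(700,650))[:600])
o=robot.get_obs();print(o['ee_pos'],o['contact_force'],o['opening'])
```

```text
[487.71759402  67.7693594   91.41967761] [ 0.21524531 -1.07010915 -0.17015319] 20.343415400942252
```

View pics/s3c.png

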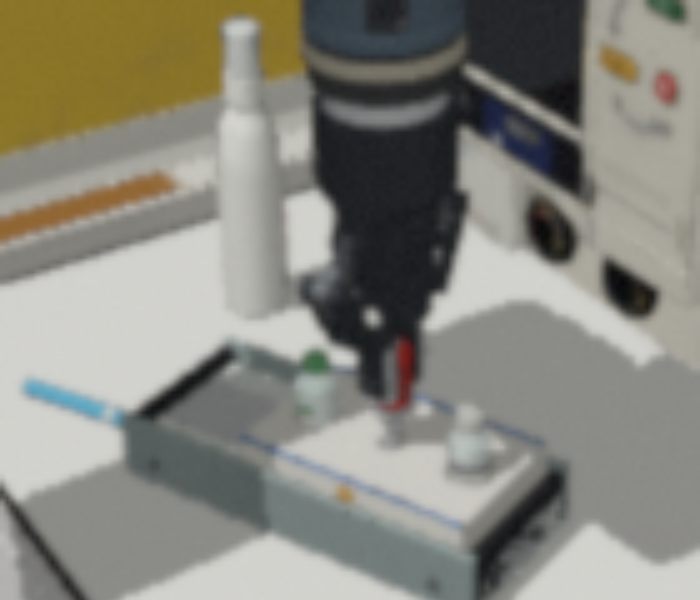

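The picture shows the knob raised with bare shank below the flange at (390,435), and the vials standing. I'll slide along base +y (tool −z).

servo_tool(
  series=[0,0,-0.03,0,1,0,0,-0.08,0,1,0,0,-0.13,0,1,0,0,-0.18,0,1,0,0,-0.23,0,1,0,0,-0.28,0,1,0,0,-0.33,0,1,0,0,-0.36,0,1,0,0,-0.37,0,1,0,0,-0.37,0,1,0,0,-0.37,0,1],
)

```text
time: 5.2
ee_pos: [472.1, 101.6, 91.4]
tcp_rot: [0.381, 0.596, -0.381, 0.596]
contact_force: [-0.8, -0.2, -1.5]
opening: 20.2
```

servo_tool(
  series=[0.02,0,0,0,1,0.04,0,0,0,1,0.05,0,0,0,1,0.05,0,0,0,1],
)

```text
time: 5.53
ee_pos: [472.3, 101.3, 86.8]
tcp_rot: [0.381, 0.596, -0.381, 0.596]
contact_force: [-1.7, -0.5, 7.6]
opening: 20.3
```

servo_tool(
  series=[0,0,-0.01,0,1,0,0,-0.02,0,1,0,0,-0.03,0,1,0,0,-0.03,0,1],
)

```text
time: 5.87
ee_pos: [471.5, 103.2, 86.8]
tcp_rot: [0.381, 0.595, -0.381, 0.597]
contact_force: [0.5, -5.8, 6.6]
opening: 20.4
```

servo_tool(
  series=[0,0,-0.01,0,1,0,0,-0.02,0,1,0,0,-0.025,0,1,0,0,-0.025,0,1],
)

```text
time: 6.2
ee_pos: [470.6, 105.4, 86.8]
tcp_rot: [0.381, 0.595, -0.381, 0.597]
contact_force: [1.2, -5.1, 5.4]
opening: 20.6
```

servo_tool(
  series=[0,0,-0.01,0,1,0,0,-0.02,0,1,0,0,-0.025,0,1,0,0,-0.025,0,1],
)

```text
time: 6.53
ee_pos: [469.6, 107.7, 86.8]
tcp_rot: [0.381, 0.595, -0.381, 0.597]
contact_force: [-0.7, -5.7, 6.0]
opening: 20.4
```

servo_tool(
  series=[0,0,-0.01,0,1,0,0,-0.02,0,1,0,0,-0.025,0,1,0,0,-0.025,0,1],
)

```text
time: 6.87
ee_pos: [468.6, 110.0, 86.8]
tcp_rot: [0.381, 0.595, -0.381, 0.597]
contact_force: [1.0, -5.0, 5.2]
opening: 20.1
```

servo_tool(
  series=[0,0,-0.01,0,1,0,0,-0.02,0,1,0,0,-0.025,0,1,0,0,-0.025,0,1],
)

```text
time: 7.2
ee_pos: [467.5, 112.3, 86.8]
tcp_rot: [0.381, 0.595, -0.381, 0.597]
contact_force: [1.2, -5.4, 5.4]
opening: 19.8
```

servo_tool(
  series=[0,0,-0.01,0,1,0,0,-0.02,0,1,0,0,-0.025,0,1,0,0,-0.025,0,1],
)

```text
time: 7.53
ee_pos: [466.5, 114.6, 86.8]
tcp_rot: [0.381, 0.595, -0.381, 0.597]
contact_force: [0.8, -4.6, 6.2]
opening: 19.9
```

servo_tool(
  series=[0,0,-0.01,0,1,0,0,-0.02,0,1,0,0,-0.025,0,1,0,0,-0.025,0,1],
)

```text
time: 7.87
ee_pos: [465.4, 117.0, 86.8]
tcp_rot: [0.381, 0.595, -0.381, 0.597]
contact_force: [0.8, -4.2, 5.3]
opening: 20.4
```

servo_tool(
  series=[0,0,-0.01,0,1,0,0,-0.02,0,1,0,0,-0.025,0,1,0,0,-0.025,0,1],
)

```text
time: 8.2
ee_pos: [464.2, 119.6, 86.7]
tcp_rot: [0.381, 0.595, -0.381, 0.596]
contact_force: [1.9, -4.2, 4.8]
opening: 20.3
```

servo_tool(
  series=[0,0,-0.01,0,1,0,0,-0.02,0,1,0,0,-0.025,0,1,0,0,-0.025,0,1],
)

```text
time: 8.53
ee_pos: [462.5, 122.6, 86.2]
tcp_rot: [0.381, 0.596, -0.381, 0.596]
contact_force: [2.5, -1.3, 0.3]
opening: 20.4
```

servo_tool(
  series=[0,0,-0.01,0,1,0,0,-0.02,0,1,0,0,-0.025,0,1,0,0,-0.025,0,1],
)

```text
time: 8.87
ee_pos: [461.6, 124.4, 86.3]
tcp_rot: [0.381, 0.596, -0.381, 0.596]
contact_force: [4.1, -1.9, -1.6]
opening: 20.2
```

The tip dropped at about 60–62 mm of travel: vertical force fell to about 0 and z dropped 0.5 mm. I'll lower gently to confirm.

servo_tool(
  series=[0.01,0.003,0,0,1,0.02,0.003,0,0,1,0.03,0.003,0,0,1,0.03,0.003,0,0,1],
)

```text
time: 9.2
ee_pos: [461.7, 124.4, 83.2]
tcp_rot: [0.381, 0.596, -0.381, 0.596]
contact_force: [5.3, -3.1, 0.1]
opening: 20.1
```

servo_tool(
  series=[0,0.004,0.004,0,1,0,0.004,0.008,0,1,0.02,0.004,0.008,0,1,0.04,0.004,0.008,0,1,0.05,0.004,0.008,0,1,0.05,0.004,0.008,0,1],
)

```text
time: 9.7
ee_pos: [462.0, 123.9, 77.9]
tcp_rot: [0.381, 0.596, -0.381, 0.596]
contact_force: [1.6, -2.8, -1.4]
opening: 20.3
```

servo_tool(
  series=[0.02,0,0,0,1,0.04,0,0,0,1,0.06,0,0,0,1,0.07,0,0,0,1,0.08,0,0,0,1,0.09,0,0,0,1,0.095,0,0,0,1,0.1,0,0,0,1,0.1,0,0,0,1],
)

```text
time: 10.45
ee_pos: [462.3, 123.9, 69.0]
tcp_rot: [0.381, 0.596, -0.381, 0.596]
contact_force: [-1.2, -4.8, 11.2]
opening: 20.6
```

servo_tool(
  series=[0.004,0,0,0,1,0.007,0,0,0,1,0.007,0,0,0,1],
)

```text
time: 10.7
ee_pos: [462.3, 123.9, 68.9]
tcp_rot: [0.381, 0.596, -0.381, 0.596]
contact_force: [-4.1, -5.2, 19.8]
opening: 20.3
```

It is firm at z 68.9, the same height as in the home position. I'll release and retreat.

servo_tool(
  series=[-0.007,0,0.003,0,1,-0.007,0,0.003,0,0.8,-0.007,0,0.003,0,0.4,-0.007,0,0.003,0,0,-0.007,0,0.003,0,0,-0.007,0,0.003,0,0,-0.007,0,0.003,0,0,-0.007,0,0.003,0,0,-0.007,0,0.003,0,0,-0.007,0,0.003,0,0],
)

```text
time: 11.53
ee_pos: [462.3, 123.8, 68.2]
tcp_rot: [0.381, 0.596, -0.381, 0.596]
contact_force: [-0.1, -0.2, -0.7]
opening: 85.3
```

servo_tool(
  series=[-0.1,0,0,0,0,-0.3,0,0,0,0,-0.6,0,0,0,0,-0.9,0,0,0,0,-1,0,0,0,0,-1,0,0,0,0],
)

```text
time: 12.03
ee_pos: [464.1, 124.2, 171.1]
tcp_rot: [0.382, 0.595, -0.379, 0.597]
contact_force: [-0.1, 0.6, -0.2]
opening: 85.2
```

Run:
```python
from h import *
a,d=snap('side','s4')
cv2.imwrite('pics/s4c.png',cv2.resize(a[100:230,180:320],(700,650))[:600])
o=robot.get_obs();print(o['ee_pos'],o['contact_force'],o['opening'])
ci=robot.camera_info('side')
for k in [(462.3,123.9,96),(462.3,123.9,60)]:
  q=rot(ci).T@(np.array(k)-ci['origin']);print((ci['cx']-ci['fx']*q[0]/q[2]-180)*5,(ci['cy']+ci['fy']*q[1]/q[2]-100)*5)
```

```text
[463.17672572 123.9733653  169.29069824] [ 0.03367388 -0.86101704 -1.27229132] 85.3788221176653
299.41947112221 346.04515756184685
302.65815201583234 397.881447808781
```

View pics/s4c.png

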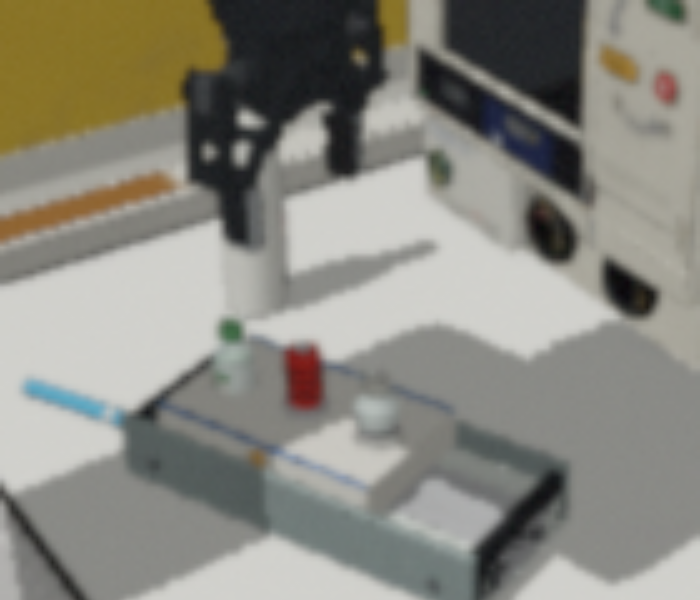

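The knob sits on the carriage, top at crop (303,347) against a predicted (299,346). Both vials are upright in their wells, the carriage is well along the rail, and the spray and thermometer have not moved. I'm handing the job in.

```bash
python3 -c "
from cell import robot
print(robot.job_done())"
```

```text
the job is handed in; nothing more can be done
None
```

The pin is locked in the second hole, about 61 mm from home, and the job was handed in at about 12 s of the 64 s allowed. No verdict was reported.

- **What I did:** I gripped the knob across the rail and pulled the pin up about 22 mm. I slid the carriage 37 mm, then dragged the tip along the strip with 5–8 N downward. At about 60–62 mm of travel the vertical force fell to zero and the tip dropped. I eased the pin in, pushed it past the detent, let go and moved clear.
- **Pin seating:** The pin stopped firmly at tool height 68.9–69.0 mm, the same height as when it was gripped in the home hole. The most I pressed with was about 20 N, read at the end of each move, against the 60 N limit.
- **Final picture:** The knob sits on the carriage close to where I predicted (within about 1 camera pixel). Both vials stand in their wells, and the spray bottle and thermometer look unmoved. The brown vial was outside that crop and I did not check it again, but the arm never went near it.
- **Side force:** While sliding, a sideways force of about 3 N built up from a slight misalignment. I corrected it before seating the pin. No check failed or disagreed.

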